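Lock a probe module into its bayonet hanger

ROBOT

A 6-joint arm with a two-finger parallel gripper is mounted at the origin on a cart in front of the work surface, level with it; the furniture and walls round the work are solid. World frame = base frame: x ahead of the robot, y to its left, z up, the work surface at z = 0. Lengths are in m, angles in rad, forces in N, time in s.
With the tool pointing down it reaches from about 0.325 to 0.85 m from the base axis. Payload 15.5 kg.
Tool frame: the origin (TCP) lies at the very end of the fingers, on their centre line; the grasp point (between the pads) lies 19 mm behind it (bot.grip_depth is the y of the grasp point in the tool frame, in m); y points along the fingers, z is the direction in which the jaws open and shut, and the axes are right-handed (so a half turn about y gives the same grasp; the last joint's range is limited). The gripper opens to 91 mm and grips with 3 to 60 N. Pads are 32 mm wide; open, the fingers measure 118 mm over their backs; the gripper's body (76 mm by 178 mm) begins 60 mm behind the grasp point.
Start: joints at [1.02, 0.494, 1.345, -0, 1.302, -0.096], TCP at [0.275, 0.561, 0.214] pointing down, gripper open.
Joint ranges: [-2.91, 2.91], [-0.82, 2.16], [0.22, 2.67], [-1.22, 4.37], [0.12, 2.79], [-3.08, 3.08]. Speed limits (rad/s): [1.89, 1.89, 2.57, 3.01, 3.01, 3.01].

INTERFACE

Orientations are given as a unit quaternion [x, y, z, w].
In Python, from rig import bot gives the robot as it stands. The module is installed in compiled form; this text tells all that it offers.
- The arm moves only by the shell command python3 -m handwheel 'ROWS' [OPENING]. ROWS is JSON, a list of rows, each an object with "slide": the shift along the tool's x, y, z in cm, a list of three; "rotation": the turn, a rotation vector about the tool's x, y, z in rad, a list of three. A call has 1 to 20 rows; each row is the pose to reach, as a shift and turn from the pose commanded when the call began, along the tool's axes at that moment; what a row does not reach only later rows make up. A row lasts 1/10 s, in which the tool goes at most 50 mm and 8.59 degrees, less where a joint would pass 70% of its speed; a pose out of reach is approached as far as the arm can. A call with a gripper value outside its range is refused whole. OPENING is the finger opening in cm, from 0 to 9.12, set as the call begins (- or left out, the last holds). The fingers move at their own pace and stop on an object; the grip force is fixed at half the most. Time passes only in rows, so rows that repeat a pose let the fingers close. It gives the time, the measured TCP pose, the force and the opening at its end, in the units of the state.
- bot.state(): the state, without advancing time (a new reading comes with each control period).
- bot.capture(name): name is "side" or "top"; returns a dict with "pixels" (420x560x3 uint8, red, green, blue), "K" (3x3 intrinsics, pixels), "k1" (the pictures are not rectified: a ray, as slopes to the right and down, at radius r is drawn at 1 + k1 r^2 times it, then the intrinsics apply), "xyz" and "orientation" of the camera in the world. Camera axes: x right, y up, looking along -z (the intrinsics and any distortion apply to the point x, -y, -z); pixel columns grow to the right and rows downward; lengths in m; the calibration is good to about 2 mm. A picture is of the moment at which its call begins. There is no depth.
- bot.sign_off(): hands the job in, once; it reports no verdict.
The state is a dict: "t": time; "qpos": joint angles; "joint_vel": joint speeds; "effort": joint torques, N m; "position": TCP position; "eef_rot": TCP orientation; "force": force on the tool from outside, world axes, zero at the start; "ft_torque": the same for the moment, N m; "grip_width": finger opening in m.
Only numpy, scipy, OpenCV 4.12 (cv2) and the standard library are available. Lean on these libraries where they do the work, as an engineer would, in place of code of your own. Each camera call takes 0.05 s, during which the arm holds its last target. There are 200 camera calls.

TASK

Lift the probe module out of its storage cup by the orange wing grip and hang it in the bayonet hanger: lower its two lugs through the slots in the dark cap, press it gently down against the spring ring and twist it clockwise (seen from above) until the lugs drop into the hidden notches and the ring springs back up, then let go. Feel for the notch and never force it: no contact between the module and the hanger may exceed 35 N. Leave the other gauges and parts where they are.

Things in the scene. Friction and masses are not known exactly. Their poses are not given: they have to be found in the camera images.
- probe_center (a point): Loose probe module (about 200 g), point on its axis half-way up, 51 mm above its underside; z up its axis, x along grip wings and lugs. 102 mm tall, silver body 26 mm in diameter below the lugs, 22 mm neck above them, dark flange 32 mm in diameter 15 to 19 mm above this point. A half turn about z leaves it the same. It starts upright in the cup, underside 5 mm above the surface.
- probe_lugs (a point): Point on the module's axis at mid-height of its two steel lugs, 6 mm below probe_center. Lugs stick out along +x and -x, tips 24 mm from the axis, 7 mm wide, 6 mm high (3 mm above and below this point).
- probe_grip (a point): Centre of the module's orange grip, 35 mm above probe_center: a flat block 34 mm long (x), 14 mm thick (y), 32 mm high (16 mm above and below this point), to be pinched across its thickness from above.
- cup: Fixed round black storage cup, 48 mm in diameter, 28 mm high, with a bore about 32 mm wide and 23 mm deep; origin at the centre of its underside on the surface.
- hanger_mouth (a point): Centre of the hole in the flat top of the fixed hanger's dark cap, 111 mm above the surface; z up, x towards the column behind (62 mm away, level with the cap). Cap 72 mm in diameter, 6 mm thick, 30 mm hole, two entry slots along +x and -x, 9.5 mm wide, ending 26 mm from the centre. Free depth of 95 mm for the body to hang in.
- hanger: The fixed grey stand with the cap; origin on the surface under hanger_mouth. Lugs can turn under the cap once probe_lugs is 9 mm or more below hanger_mouth; 10.5 mm is right, more only adds force. The ring's bore (28.6 mm) centres the body. Stops block counter-clockwise turning. Fully seated in the notches, probe_lugs is 13 mm below hanger_mouth (probe_center 7 mm below); on release the module drops the last 2 to 3 mm by itself.
- lock_ring (a joint): How far the brass lock ring under the cap is pressed down on its spring (m): 0 = fully up, 0.010 = bottomed. It does not turn. Its flat ledge rests 3 mm under the cap's underside, so lugs coming down the slots meet it with probe_lugs 6 mm below hanger_mouth; they must press it 3 mm down to get under the cap. About 6 N starts it, then 0.7 N per mm.
- cap_underside (a point): Point of the fixed hanger on its axis, at the cap's underside, 6 mm below hanger_mouth, axes as there. The ledge of the lock ring under it has two opposite notches, 11 mm wide, 7 mm deep, at an unknown angle 0.65 to 1.2 rad clockwise (from above) of the slots. When pressed lugs reach them the ring springs up to 0 and its push on the module vanishes; turning on jams the lugs on the notch walls.
- ring_gauge: Bystander: knurled steel ring gauge, 54 mm in diameter, 18 mm high; origin under its centre.
- plug_gauge: Bystander: lying plug gauge, 118 mm long, 21 mm thick; origin under its centre.
- loupe: Bystander: black stand loupe, 42 mm in diameter, 39 mm high; origin under its centre.
- engineer_square: Bystander: engineer's square lying flat, 100 x 92 x 17 mm; origin under its centre.
- bushing_1: Bystander: brass-coloured flanged bushing, 31 mm wide, 22 mm high; origin under its centre.
- bushing_3: Bystander: brass-coloured flanged bushing, 31 mm wide, 22 mm high; origin under its centre.
Mind the look-alikes: they are no part of the job. What is shaped like the part that bears probe_center but pink is not meant.

How it is judged:
By the outcome, as a careful person would: the job done as asked, in the order asked, and still so for the second after the job is handed in, with the robot touching nothing.
It also fails if it takes over 64 s, if anything falls off the work surface, if the arm or the gripper's body presses on something with over 40 N, if the wrist force passes 120 N, or if a joint passes its speed limit or range.

## Working session

There is one attempt and no reset: what is moved stays moved. The work goes in short steps, Python scripts to look and compute and a shell command to move; the robot and the scene stay as the last step left them, time stands still between calls to the robot, and variables do not carry over. Pictures are saved under pics/ and viewed, about 8 in all and at most 12, crops included, and the job is handed in when it is done.

```bash
mkdir -p pics; cat > h.py <<'E'
import numpy as np, cv2
from scipy.spatial.transform import Rotation as R
def snap(bot,name,fn):
    c=bot.capture(name); cv2.imwrite(f'pics/{fn}.png',c['pixels'][:,:,::-1]); 
    np.save(f'pics/{fn}.npy',c,allow_pickle=True); return c
def load(fn): return np.load(f'pics/{fn}.npy',allow_pickle=True).item()
def ray(c,uv):
    K=np.array(c['K']); d=np.array([c['k1'],0,0,0],float)
    p=cv2.undistortPoints(np.array([[uv]],float),K,d)[0,0]
    v=R.from_quat(c['orientation']).apply([p[0],-p[1],-1]); return np.array(c['xyz']),v
def onz(c,uv,z):
    o,v=ray(c,uv); return o+v*(z-o[2])/v[2]
def proj(c,P):
    q=R.from_quat(c['orientation']).inv().apply(np.array(P)-c['xyz']); q=np.array([q[0],-q[1],-q[2]])
    s=q[:2]/q[2]; s=s*(1+c['k1']*(s@s)); K=np.array(c['K']); return K[:2,:2]@s+K[:2,2]
E
python3 - <<'E'
from rig import bot; from h import *
for n in('side','top'):
    c=snap(bot,n,n+'0'); print(n,c['K'],c['k1'],c['xyz'],c['orientation'])
print(bot.state())
a=cv2.imread('pics/side0.png');b=cv2.imread('pics/top0.png')
E
```

```text
side [[409.16378247   0.         281.84538227]
 [  0.         409.16378247 217.21897324]
 [  0.           0.           1.        ]] 0.03933821164068351 [-0.48982696 -0.28471135  0.66003555] [ 0.41210828 -0.29287541 -0.50050163  0.70277228]
top [[421.84464394   0.         282.64061222]
 [  0.         421.84464394 210.59295332]
 [  0.           0.           1.        ]] -0.06454511501037595 [0.31884021 0.06585802 1.58058298] [ 0.03452363 -0.04386392 -0.69622437  0.71565054]
{'t': 0.1, 'qpos': array([ 1.01950486e+00,  4.94141119e-01,  1.34606496e+00,  8.63236589e-06,
        1.30252170e+00, -9.55017058e-02]), 'joint_vel': array([-0.00085079, -0.00078442, -0.00119404,  0.00011294, -0.00134137,
       -0.00109232]), 'effort': array([ 2.09243561e-03, -8.80236268e+01, -3.82548201e+01,  7.07285386e-02,
        4.80772869e-02, -1.58860312e-04]), 'position': array([0.27491901, 0.56089958, 0.21338685]), 'eef_rot': array([ 0.68920323, -0.15988584,  0.15962519, -0.68844406]), 'force': array([-0.03968952,  0.05306165,  0.51068803]), 'ft_torque': array([-0.05091215, -0.06113486,  0.00779317]), 'grip_width': 0.09125798564905044}
```

View pics/side0.png

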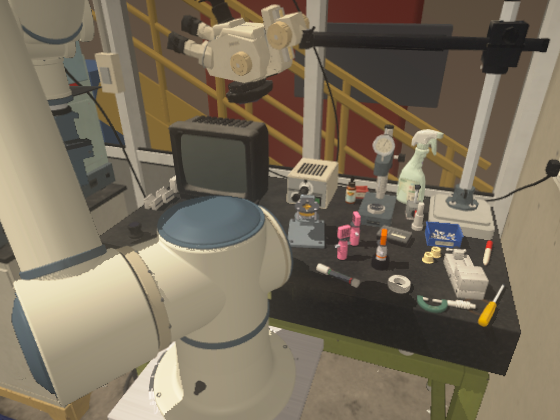

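View pics/top0.png

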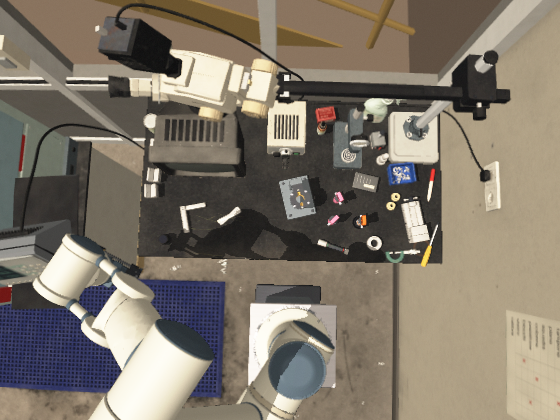

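The side view shows the orange-gripped module near (382,240), pink look-alikes at (343,242) and (355,228), and the grey hanger stand near (306,225). In the top view, orange is at (361,221), the pinks at (338,198) and (333,220), and the stand at (297,197). I'll check this in a crop.

```bash
python3 - <<'E'
from h import *
a=cv2.imread('pics/side0.png');b=cv2.imread('pics/top0.png')
A=cv2.resize(a[160:290,270:430],None,fx=5,fy=5,interpolation=cv2.INTER_CUBIC)[:, :800]
B=cv2.resize(b[160:260,270:400],None,fx=6,fy=6,interpolation=cv2.INTER_CUBIC)
cv2.imwrite('pics/c1.png',cv2.resize(A,(738,600))); cv2.imwrite('pics/c2.png',B)
E
```

```text
(no output)
```

View pics/c1.png

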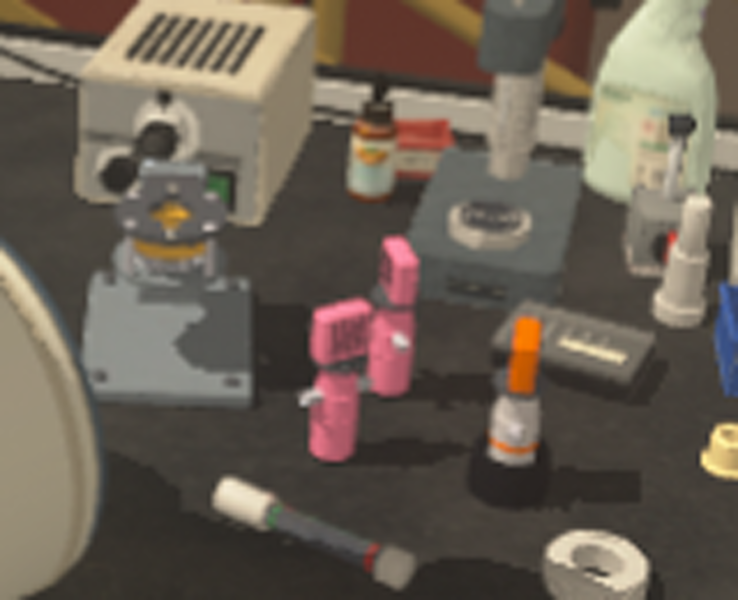

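View pics/c2.png

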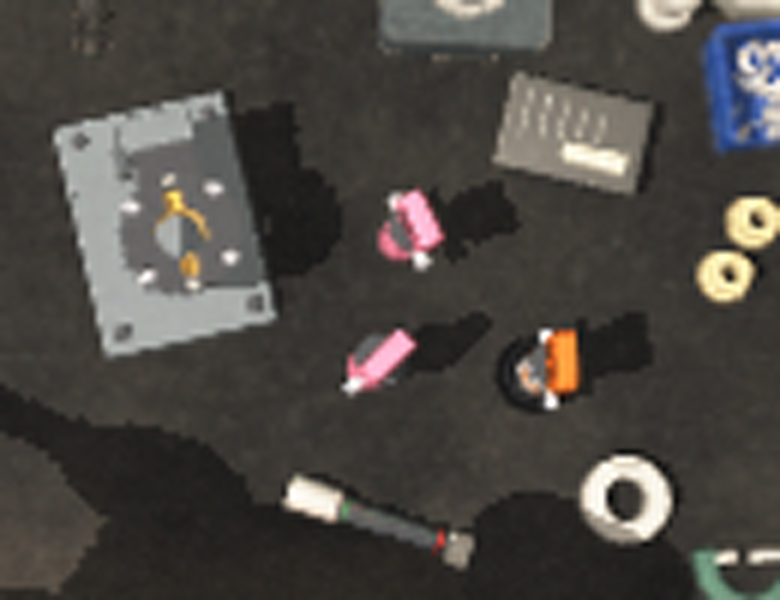

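The top crop shows the hanger cap with six bright bolts centred near (299.6,198.2) in full-image pixels, with slots (brass visible) running roughly up and down the image and the column at the upper left. Candidates were orange (360,221) and pink (338,198) and (333,220). I choose the orange one in the black cup, with its wings roughly vertical in the image.

```bash
python3 - <<'E'
from h import *
T=load('top0');S=load('side0')
def tri(a,b):
    o1,v1=ray(T,a);o2,v2=ray(S,b)
    s=np.linalg.lstsq(np.c_[v1,-v2],o2-o1,rcond=None)[0]; p,q=o1+s[0]*v1,o2+s[1]*v2
    return (p+q)/2,np.linalg.norm(p-q)
def org(c,box):
    h=cv2.cvtColor(c['pixels'],cv2.COLOR_RGB2HSV); m=cv2.inRange(h,(5,150,120),(18,255,255))
    x0,y0,x1,y1=box; z=np.zeros_like(m); z[y0:y1,x0:x1]=m[y0:y1,x0:x1]
    n,l,s,ce=cv2.connectedComponentsWithStats(z); i=1+np.argmax(s[1:,4]); print(s[i]); return ce[i]
ot=org(T,(340,200,380,240)); os=org(S,(365,220,400,280)); print(ot,os,'grip',tri(ot,os))
print('top ray z91',onz(T,ot,.095),'side',onz(S,os,.091))
def cr(u,v): return np.array([(u+.5)/6-.5+270,(v+.5)/6-.5+160])
hc=onz(T,cr(180.3,231.5),.111); print('hanger',hc)
a,b=onz(T,cr(193,283),.111),onz(T,cr(168,180),.111); d=b-a; print('hyaw bolts',np.arctan2(d[1],d[0]))
a,b=onz(T,cr(190,265),.10),onz(T,cr(172,200),.10); d=b-a; print('hyaw slots',np.arctan2(d[1],d[0]))
a,b=onz(T,cr(110,355),.02),onz(T,cr(55,135),.02); d=b-a; print('hyaw base',np.arctan2(d[1],d[0]))
a,b=onz(T,cr(550,402),.05),onz(T,cr(545,335),.05); d=b-a; print('probe lugs',(a+b)/2,np.linalg.norm(d),np.arctan2(d[1],d[0]))
cup=onz(T,cr(537,371),.028);print('cup',cup)
print('hanger in side',proj(S,hc))
# hanger cap in side: crop px (170,212)/738*800/5
print('side cap', onz(S,(270+170/4.61,160+212/4.61),.111))
from rig import bot
s=bot.state(); M=R.from_quat(s['eef_rot']).as_matrix(); print(M.round(3))
E
```

```text
[361 215   5  10  49]
[380 229   7  16  94]
[363.04081633 219.59183673] [383.15957447 236.72340426] grip (array([ 0.46070456, -0.23765126,  0.08952733]), np.float64(0.003084591053578365))
top ray z91 [ 0.4604876  -0.23808067  0.095     ] side [ 0.45743154 -0.23632276  0.091     ]
hanger [ 0.52845819 -0.0100092   0.111     ]
hyaw bolts 0.2585970470705676
hyaw slots 0.29049392992984696
hyaw base 0.2695638203431046
probe lugs [ 0.45940875 -0.23918342  0.05      ] 0.041066531002837504 0.08156990654218274
cup [ 0.45966961 -0.2370383   0.028     ]
hanger in side [307.49756802 205.03322437]
side cap [ 0.52214994 -0.0099551   0.111     ]
[[ 0.898 -0.001  0.44 ]
 [-0.44  -0.001  0.898]
 [-0.    -1.    -0.001]]
```

```bash
python3 -m handwheel '[{"slide":[13,0,-16],"rotation":[0,-0.13,0]},{"slide":[26,0,-32],"rotation":[0,-0.27,0]},{"slide":[26,0,-32],"rotation":[0,-0.27,0]},{"slide":[26,0,-32],"rotation":[0,-0.27,0]},{"slide":[26,0,-32],"rotation":[0,-0.27,0]},{"slide":[26,0,-32],"rotation":[0,-0.27,0]},{"slide":[39,0,-48],"rotation":[0,-0.4,0]},{"slide":[39,0,-48],"rotation":[0,-0.4,0]},{"slide":[39,0,-48],"rotation":[0,-0.4,0]},{"slide":[39,0,-48],"rotation":[0,-0.4,0]},{"slide":[51.8,0,-63.6],"rotation":[0,-0.535,0]},{"slide":[51.8,0,-63.6],"rotation":[0,-0.535,0]},{"slide":[51.8,0,-63.6],"rotation":[0,-0.535,0]},{"slide":[51.8,0,-63.6],"rotation":[0,-0.535,0]},{"slide":[51.8,0,-63.6],"rotation":[0,-0.535,0]},{"slide":[51.8,0,-63.6],"rotation":[0,-0.535,0]},{"slide":[51.8,0,-63.6],"rotation":[0,-0.535,0]},{"slide":[51.8,0,-63.6],"rotation":[0,-0.535,0]},{"slide":[51.8,0,-63.6],"rotation":[0,-0.535,0]},{"slide":[51.8,0,-63.6],"rotation":[0,-0.535,0]}]' 9.1
python3 - <<'E'
from rig import bot; from h import *
s=bot.state(); M=R.from_quat(s['eef_rot']).as_matrix(); print(s['position'],M.round(3),s['qpos'])
c=snap(bot,'side','side1'); t=snap(bot,'top','top1')
A=cv2.resize(c['pixels'][150:290,300:460,::-1],None,fx=3,fy=3,interpolation=cv2.INTER_CUBIC)
B=cv2.resize(t['pixels'][140:280,290:390,::-1],None,fx=3,fy=3,interpolation=cv2.INTER_CUBIC)
cv2.imwrite('pics/c3.png',np.hstack([A,B]))
E
```

```text
t: 2.1
position: [0.4598, -0.2369, 0.2137]
eef_rot: [-0.706, -0.028, 0.028, 0.707]
force: [0.6, 0.8, -0.4]
grip_width: 0.0909
[ 0.45980152 -0.23686555  0.21370307] [[ 0.997 -0.001 -0.08 ]
 [ 0.08   0.001  0.997]
 [-0.001 -1.     0.001]] [-5.91293795e-01  3.43489175e-01  1.60763243e+00  1.80683181e-04
  1.19154399e+00 -2.24182599e+00]
```

View pics/c3.png

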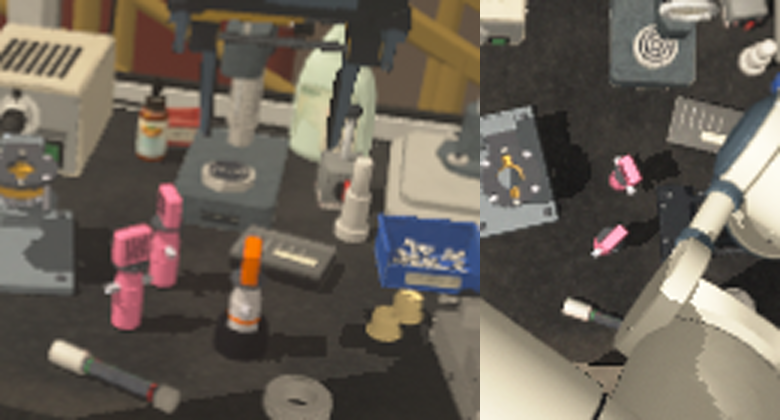

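Side view: the open fingers (crop 207 and 345) straddle the orange grip at crop x≈252. The scene is undisturbed, so I'll descend.

```bash
python3 -m handwheel '[{"slide":[0,4,0],"rotation":[0,0,0]},{"slide":[0,7,0],"rotation":[0,0,0]},{"slide":[0,9,0],"rotation":[0,0,0]},{"slide":[0,10,0],"rotation":[0,0,0]},{"slide":[0,11,0],"rotation":[0,0,0]},{"slide":[0,12,0],"rotation":[0,0,0]},{"slide":[0,13,0],"rotation":[0,0,0]},{"slide":[0,13.5,0],"rotation":[0,0,0]},{"slide":[0,13.5,0],"rotation":[0,0,0]}]' 9.1
python3 -m handwheel '[{"slide":[0,0,0],"rotation":[0,0,0]},{"slide":[0,0,0],"rotation":[0,0,0]},{"slide":[0,0,0],"rotation":[0,0,0]},{"slide":[0,0,0],"rotation":[0,0,0]},{"slide":[0,0,0],"rotation":[0,0,0]},{"slide":[0,0,0],"rotation":[0,0,0]},{"slide":[0,0,0],"rotation":[0,0,0]},{"slide":[0,0,0],"rotation":[0,0,0]},{"slide":[0,0,0],"rotation":[0,0,0]},{"slide":[0,0,0],"rotation":[0,0,0]}]' 1.0
```

```text
t: 3.1
position: [0.46, -0.2378, 0.0784]
eef_rot: [-0.706, -0.028, 0.028, 0.707]
force: [-0.1, -0.0, -0.1]
grip_width: 0.0906
t: 4.1
position: [0.4603, -0.2379, 0.0789]
eef_rot: [0.707, 0.028, -0.028, -0.707]
force: [0.2, 1.3, -0.4]
grip_width: 0.0141
```

```bash
python3 -m handwheel '[{"slide":[0,-1,0],"rotation":[0,0,0]},{"slide":[0,-3,0],"rotation":[0,0,0]},{"slide":[0,-6,0],"rotation":[0,0,0]},{"slide":[0,-9,0],"rotation":[0,0,0]},{"slide":[0,-12,0],"rotation":[0,0,0]},{"slide":[0,-14,0],"rotation":[0,0,0]},{"slide":[0,-15,0],"rotation":[0,0,0]},{"slide":[0,-15,0],"rotation":[0,0,0]},{"slide":[1,-15,3],"rotation":[0,-0.02,0]},{"slide":[2.5,-15,6.5],"rotation":[0,-0.05,0]},{"slide":[4,-15,10],"rotation":[0,-0.08,0]},{"slide":[5.5,-15,14],"rotation":[0,-0.12,0]},{"slide":[6.5,-15,17],"rotation":[0,-0.15,0]},{"slide":[7.5,-15,20],"rotation":[0,-0.17,0]},{"slide":[8.2,-15,21.5],"rotation":[0,-0.18,0]},{"slide":[8.5,-15,22.2],"rotation":[0,-0.185,0]},{"slide":[8.5,-15,22.2],"rotation":[0,-0.185,0]},{"slide":[8.5,-15,22.2],"rotation":[0,-0.185,0]}]' -
python3 - <<'E'
from rig import bot; from h import *
s=bot.state(); M=R.from_quat(s['eef_rot']).as_matrix(); print(s['position'],np.arctan2(M[1,0],M[0,0]),s['force'])
c=snap(bot,'side','side2'); t=snap(bot,'top','top2')
A=cv2.resize(c['pixels'][130:250,250:360,::-1],None,fx=4,fy=4,interpolation=cv2.INTER_CUBIC)
B=cv2.resize(t['pixels'][140:260,260:350,::-1],None,fx=4,fy=4,interpolation=cv2.INTER_CUBIC)
cv2.imwrite('pics/c4.png',np.hstack([A,B]))
E
```

```text
t: 5.9
position: [0.527, -0.0105, 0.2284]
eef_rot: [0.701, 0.093, -0.093, -0.701]
force: [0.0, 0.0, -2.7]
grip_width: 0.0138
[ 0.52702666 -0.01050957  0.22840614] 0.26374678565410603 [ 0.02692368  0.00536714 -2.71741141]
```

View pics/c4.png

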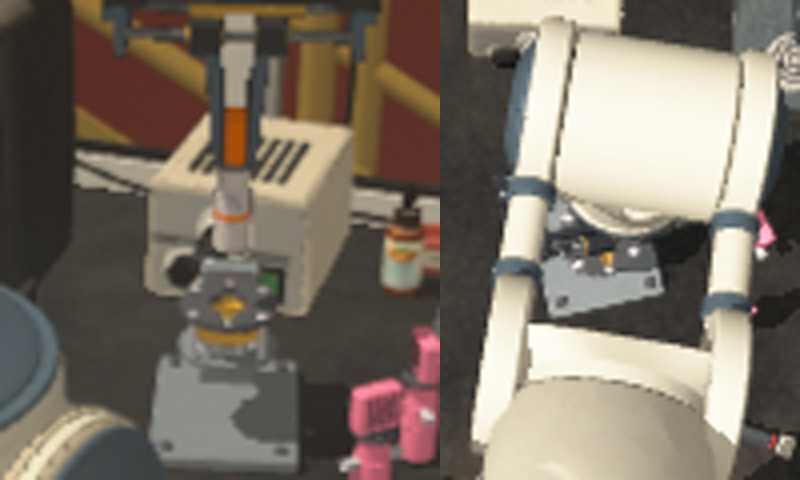

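Side view: the module hangs upright above the cap (module axis at crop x≈235, cap centre ≈232). The wrist blocks the top view. Next I'll refine the hanger centre from the bolt blobs, and the lateral offset from the side view.

```bash
python3 - <<'E'
from h import *
from itertools import combinations
T=load('top0');S0=load('side0');S=load('side2')
def blobs(c,box,k=8,th=25):
    x0,y0,x1,y1=box; g=cv2.cvtColor(c['pixels'],cv2.COLOR_RGB2GRAY)[y0:y1,x0:x1]
    g=cv2.resize(g,None,fx=k,fy=k,interpolation=cv2.INTER_CUBIC)
    h=cv2.morphologyEx(g,cv2.MORPH_TOPHAT,cv2.getStructuringElement(2,(5*k,5*k)))
    n,l,s,ce=cv2.connectedComponentsWithStats((h>th).astype(np.uint8))
    out=[]
    for i in range(1,n):
        if s[i,4]>.5*k*k: w=h*(l==i); yy,xx=np.nonzero(w); ww=w[yy,xx].astype(float); out.append(((xx@ww/ww.sum()+.5)/k-.5+x0,(yy@ww/ww.sum()+.5)/k-.5+y0,s[i,4]/k/k))
    return np.array(out)
for nm,c,b in(('top',T,(286,186,315,212)),('side',S0,(290,192,324,222))):
    bl=blobs(c,b); P=[onz(c,q[:2],.112) for q in bl]
    print(nm); [print(q.round(2),p[:2].round(4)) for q,p in zip(bl,P)]
# module edges in side2: silver body axis vs prediction
g=S['pixels'].astype(float)
a=R.from_quat([0,0,0,1])
h=cv2.cvtColor(S['pixels'],cv2.COLOR_RGB2HSV); m=cv2.inRange(h,(5,130,90),(18,255,255)); z=np.zeros_like(m); z[150:192,296:322]=m[150:192,296:322]
n,l,s,ce=cv2.connectedComponentsWithStats(z); print(s[1:],ce[1:])
x,y=.527,-.0105
for hh in(.0,.051,.070,.102): print(hh,proj(S,[x,y,.1554+hh]))
g=cv2.cvtColor(S['pixels'],cv2.COLOR_RGB2GRAY)
for r in range(172,196,2): print(r,g[r,299:321])
E
```

```text
top
[291.76 189.77   4.91] [0.5574 0.0185]
[297.58 189.5    5.53] [ 0.5589 -0.002 ]
[305.13 190.91   8.39] [ 0.5547 -0.0288]
[299.03 196.52  45.39] [ 0.5341 -0.0077]
[291.55 194.05   6.47] [0.5421 0.0188]
[307.91 202.4    8.8 ] [ 0.5142 -0.0394]
[301.58 205.    15.81] [ 0.5043 -0.0173]
[294.09 205.6    6.91] [0.5014 0.0089]
[312.98 208.52  12.3 ] [ 0.493  -0.0577]
side
[294.55 192.86  18.44] [0.5913 0.0492]
[307.84 194.68  49.27] [0.5924 0.0073]
[322.93 196.72   3.42] [ 0.5937 -0.0395]
[292.16 201.71  18.95] [0.5322 0.0379]
[298.6  200.99   9.31] [0.5428 0.0214]
[306.91 200.24   3.08] [ 5.556e-01 -4.000e-04]
[322.37 200.39   0.64] [ 0.5695 -0.0439]
[315.17 202.     4.3 ] [ 0.5525 -0.0265]
[308.04 205.85   8.48] [ 0.5222 -0.0134]
[319.88 206.89   3.94] [ 0.5271 -0.0472]
[297.73 207.93   4.95] [0.5003 0.0109]
[323.13 207.5    0.69] [ 0.5265 -0.057 ]
[314.85 208.66   6.19] [ 0.512  -0.0364]
[306.35 209.96   5.02] [ 0.4966 -0.0158]
[313.93 215.58  17.61] [ 0.4718 -0.0446]
[296.82 213.16   2.3 ] [0.4698 0.0041]
[299.71 216.56   3.17] [ 0.4538 -0.0091]
[309.14 216.83   0.64] [ 0.4607 -0.03
[... 1071 characters left out ...]
4 119 144 149 148
 148 148 153 159]
182 [127 133 153 174 156 162 169 153 135 130 121 127 126  96 115 130 131 130
 129 128 128 128]
184 [139 164 181 193 162 142 139 127 116 115 113 106 105 120 128 129 129 129
 129 128 128 128]
186 [159 176 172 130 133 165 167 148 133 132 134 131 126 146 139 129 130 129
 129 129 129 128]
188 [145 110  57  51 147 174 166 155 144 137 133 131 125 147 141 128 128 129
 129 129 129 129]
190 [ 68  52  64  70 149 173 165 153 142 136 133 130 124 150 141 127 128 127
 128 128 128 127]
192 [ 71  59  63  66  64 135 147 135 131 125 121 116 107 111 115 118 119 121
 122 124 126 126]
194 [ 75  80 109 118  97  81  79  86 137 148 148 132 116  98  92  91  92  91
  91  90  88  91]
```

```bash
python3 -m handwheel '[{"slide":[0.1,1,0],"rotation":[0,0.009,0]},{"slide":[0.1,2.5,0],"rotation":[0,0.009,0]},{"slide":[0.1,3.5,0],"rotation":[0,0.009,0]},{"slide":[0.1,4.1,0],"rotation":[0,0.009,0]},{"slide":[0.1,4.3,0],"rotation":[0,0.009,0]},{"slide":[0.1,4.3,0],"rotation":[0,0.009,0]},{"slide":[0.1,4.3,0],"rotation":[0,0.009,0]}]' -
python3 -m handwheel '[{"slide":[0,0.05,0],"rotation":[0,0,0]},{"slide":[0,0.1,0],"rotation":[0,0,0]},{"slide":[0,0.15,0],"rotation":[0,0,0]},{"slide":[0,0.2,0],"rotation":[0,0,0]},{"slide":[0,0.2,0],"rotation":[0,0,0]}]' -
python3 -m handwheel '[{"slide":[0,0.05,0],"rotation":[0,0,0]},{"slide":[0,0.1,0],"rotation":[0,0,0]},{"slide":[0,0.15,0],"rotation":[0,0,0]},{"slide":[0,0.15,0],"rotation":[0,0,0]}]' -
```

```text
t: 6.7
position: [0.5287, -0.0097, 0.1863]
eef_rot: [0.701, 0.09, -0.09, -0.701]
force: [-0.8, -0.6, -2.3]
grip_width: 0.014
t: 7.2
position: [0.5284, -0.0096, 0.1839]
eef_rot: [-0.701, -0.09, 0.09, 0.701]
force: [-0.8, 0.0, -2.2]
grip_width: 0.0141
t: 7.6
position: [0.5284, -0.0096, 0.1823]
eef_rot: [-0.701, -0.09, 0.09, 0.701]
force: [0.3, 0.5, -2.0]
grip_width: 0.014
```

```bash
python3 -m handwheel '[{"slide":[0,0.1,0],"rotation":[0,0,0]},{"slide":[0,0.2,0],"rotation":[0,0,0]},{"slide":[0,0.3,0],"rotation":[0,0,0]},{"slide":[0,0.3,0],"rotation":[0,0,0]}]' -
python3 -m handwheel '[{"slide":[0,0.1,0],"rotation":[0,0,0]},{"slide":[0,0.2,0],"rotation":[0,0,0]},{"slide":[0,0.3,0],"rotation":[0,0,0]},{"slide":[0,0.3,0],"rotation":[0,0,0]}]' -
python3 -m handwheel '[{"slide":[0,0.1,0],"rotation":[0,0,0]},{"slide":[0,0.2,0],"rotation":[0,0,0]},{"slide":[0,0.3,0],"rotation":[0,0,0]},{"slide":[0,0.3,0],"rotation":[0,0,0]}]' -
```

```text
t: 8.0
position: [0.5283, -0.0096, 0.1792]
eef_rot: [-0.701, -0.09, 0.09, 0.701]
force: [0.0, 0.4, -1.6]
grip_width: 0.014
t: 8.4
position: [0.5283, -0.0096, 0.1763]
eef_rot: [-0.701, -0.09, 0.09, 0.701]
force: [1.3, 0.2, -1.3]
grip_width: 0.0136
t: 8.8
position: [0.5283, -0.0096, 0.1733]
eef_rot: [-0.701, -0.09, 0.09, 0.701]
force: [0.5, 0.4, -1.7]
grip_width: 0.0139
```

```bash
python3 -m handwheel '[{"slide":[0,0.2,0],"rotation":[0,0,0]},{"slide":[0,0.4,0],"rotation":[0,0,0]},{"slide":[0,0.6,0],"rotation":[0,0,0]},{"slide":[0,0.8,0],"rotation":[0,0,0]},{"slide":[0,1.0,0],"rotation":[0,0,0]},{"slide":[0,1.2,0],"rotation":[0,0,0]},{"slide":[0,1.3,0],"rotation":[0,0,0]},{"slide":[0,1.3,0],"rotation":[0,0,0]}]' -
python3 -m handwheel '[{"slide":[0,0.2,0],"rotation":[0,0,0]},{"slide":[0,0.4,0],"rotation":[0,0,0]},{"slide":[0,0.6,0],"rotation":[0,0,0]},{"slide":[0,0.8,0],"rotation":[0,0,0]},{"slide":[0,1.0,0],"rotation":[0,0,0]},{"slide":[0,1.2,0],"rotation":[0,0,0]},{"slide":[0,1.4,0],"rotation":[0,0,0]},{"slide":[0,1.5,0],"rotation":[0,0,0]},{"slide":[0,1.5,0],"rotation":[0,0,0]}]' -
python3 - <<'E'
from rig import bot; from h import *
c=snap(bot,'side','side3'); s=bot.state();print(s['force'],s['ft_torque'])
cv2.imwrite('pics/c5.png',cv2.resize(c['pixels'][150:240,270:350,::-1],None,fx=6,fy=6,interpolation=cv2.INTER_CUBIC))
E
```

```text
t: 9.6
position: [0.5283, -0.0096, 0.1603]
eef_rot: [-0.701, -0.09, 0.09, 0.701]
force: [-0.1, -0.3, -0.9]
grip_width: 0.0139
t: 10.5
position: [0.5283, -0.0096, 0.1453]
eef_rot: [-0.701, -0.09, 0.09, 0.701]
force: [0.3, -0.5, -0.4]
grip_width: 0.014
[-0.45198773 -0.27878723 -1.28688192] [ 0.06265201 -0.02012287 -0.00817412]
```

View pics/c5.png

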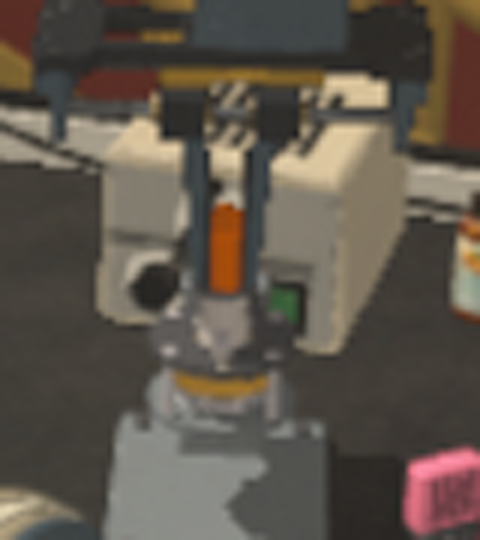

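The module body is inside the cap (crop (225,325)) and the near lug is just above its slot. I'll continue in small steps and watch the force.

```bash
python3 -m handwheel '[{"slide":[0,0.1,0],"rotation":[0,0,0]},{"slide":[0,0.2,0],"rotation":[0,0,0]},{"slide":[0,0.3,0],"rotation":[0,0,0]},{"slide":[0,0.3,0],"rotation":[0,0,0]}]' -
python3 -m handwheel '[{"slide":[0,0.05,0],"rotation":[0,0,0]},{"slide":[0,0.1,0],"rotation":[0,0,0]},{"slide":[0,0.1,0],"rotation":[0,0,0]}]' -
python3 -m handwheel '[{"slide":[0,0.05,0],"rotation":[0,0,0]},{"slide":[0,0.1,0],"rotation":[0,0,0]},{"slide":[0,0.1,0],"rotation":[0,0,0]}]' -
```

```text
t: 10.95
position: [0.5283, -0.0096, 0.1423]
eef_rot: [-0.701, -0.09, 0.09, 0.701]
force: [0.7, -0.0, -1.6]
grip_width: 0.0139
t: 11.25
position: [0.5284, -0.0096, 0.1414]
eef_rot: [-0.701, -0.09, 0.09, 0.701]
force: [0.4, -0.0, -2.5]
grip_width: 0.0138
t: 11.55
position: [0.5284, -0.0096, 0.1404]
eef_rot: [0.701, 0.09, -0.09, -0.701]
force: [-0.0, -0.4, -1.2]
grip_width: 0.0139
```

```bash
python3 -m handwheel '[{"slide":[0,0.05,0],"rotation":[0,0,0]},{"slide":[0,0.1,0],"rotation":[0,0,0]},{"slide":[0,0.15,0],"rotation":[0,0,0]},{"slide":[0,0.2,0],"rotation":[0,0,0]},{"slide":[0,0.2,0],"rotation":[0,0,0]}]' -
python3 -m handwheel '[{"slide":[0,0.05,0],"rotation":[0,0,0]},{"slide":[0,0.1,0],"rotation":[0,0,0]},{"slide":[0,0.15,0],"rotation":[0,0,0]},{"slide":[0,0.2,0],"rotation":[0,0,0]},{"slide":[0,0.2,0],"rotation":[0,0,0]}]' -
python3 -m handwheel '[{"slide":[0,0.05,0],"rotation":[0,0,0]},{"slide":[0,0.1,0],"rotation":[0,0,0]},{"slide":[0,0.15,0],"rotation":[0,0,0]},{"slide":[0,0.2,0],"rotation":[0,0,0]},{"slide":[0,0.2,0],"rotation":[0,0,0]}]' -
```

```text
t: 12.05
position: [0.5284, -0.0096, 0.1383]
eef_rot: [-0.701, -0.09, 0.09, 0.701]
force: [0.3, -0.1, -2.3]
grip_width: 0.0139
t: 12.55
position: [0.5284, -0.0096, 0.1363]
eef_rot: [-0.701, -0.09, 0.09, 0.701]
force: [0.7, 0.8, -1.8]
grip_width: 0.014
t: 13.05
position: [0.5284, -0.0096, 0.1344]
eef_rot: [-0.701, -0.09, 0.09, 0.701]
force: [0.1, -0.8, -1.2]
grip_width: 0.0138
```

```bash
python3 -m handwheel '[{"slide":[0,0.05,0],"rotation":[0,0,0]},{"slide":[0,0.1,0],"rotation":[0,0,0]},{"slide":[0,0.1,0],"rotation":[0,0,0]}]' -
python3 -m handwheel '[{"slide":[0,0.05,0],"rotation":[0,0,0]},{"slide":[0,0.1,0],"rotation":[0,0,0]},{"slide":[0,0.1,0],"rotation":[0,0,0]}]' -
python3 -m handwheel '[{"slide":[0,0.05,0],"rotation":[0,0,0]},{"slide":[0,0.1,0],"rotation":[0,0,0]},{"slide":[0,0.1,0],"rotation":[0,0,0]}]' -
```

```text
t: 13.35
position: [0.5285, -0.0096, 0.1336]
eef_rot: [0.701, 0.09, -0.09, -0.701]
force: [-1.3, -0.2, 3.9]
grip_width: 0.0138
t: 13.65
position: [0.5285, -0.0096, 0.1325]
eef_rot: [0.701, 0.09, -0.09, -0.701]
force: [-0.9, 0.0, 5.2]
grip_width: 0.0142
t: 13.95
position: [0.5285, -0.0096, 0.1315]
eef_rot: [0.701, 0.09, -0.09, -0.701]
force: [-1.6, 0.9, 5.5]
grip_width: 0.0138
```

```bash
python3 -m handwheel '[{"slide":[0,0.05,0],"rotation":[0,0,0]},{"slide":[0,0.1,0],"rotation":[0,0,0]},{"slide":[0,0.15,0],"rotation":[0,0,0]},{"slide":[0,0.2,0],"rotation":[0,0,0]},{"slide":[0,0.23,0],"rotation":[0,0,0]},{"slide":[0,0.23,0],"rotation":[0,0,0]}]' -
python3 -c "
from rig import bot; s=bot.state();print(s['position'],s['force'],s['ft_torque'])"
```

```text
t: 14.55
position: [0.5285, -0.0096, 0.1293]
eef_rot: [0.701, 0.09, -0.09, -0.701]
force: [-1.9, 1.0, 6.5]
grip_width: 0.0139
[ 0.52848918 -0.00960328  0.12925737] [-1.92034749  1.01991118  6.51984161] [0.07322265 0.42217488 0.02217213]
```

```bash
python3 -m handwheel '[{"slide":[0,0,0],"rotation":[0,0.03,0]},{"slide":[0,0,0],"rotation":[0,0.06,0]},{"slide":[0,0,0],"rotation":[0,0.1,0]},{"slide":[0,0,0],"rotation":[0,0.1,0]}]' -
python3 -c "
from rig import bot; s=bot.state();print(s['position'],s['force'],s['ft_torque'])"
python3 -m handwheel '[{"slide":[0,0,0],"rotation":[0,0.03,0]},{"slide":[0,0,0],"rotation":[0,0.06,0]},{"slide":[0,0,0],"rotation":[0,0.1,0]},{"slide":[0,0,0],"rotation":[0,0.1,0]}]' -
python3 -c "
from rig import bot; s=bot.state();print(s['position'],s['force'],s['ft_torque'])"
```

```text
t: 14.95
position: [0.5287, -0.0096, 0.1294]
eef_rot: [0.705, 0.055, -0.054, -0.705]
force: [-1.7, 0.5, 7.5]
grip_width: 0.0141
[ 0.52872256 -0.00962893  0.12936761] [-1.72541578  0.46030812  7.47282202] [ 0.03817294  0.28809673 -0.02712341]
t: 15.35
position: [0.5288, -0.0097, 0.1294]
eef_rot: [0.707, 0.019, -0.019, -0.707]
force: [-0.6, 0.7, 6.7]
grip_width: 0.0137
[ 0.52879408 -0.0096774   0.12939428] [-0.56422319  0.73949701  6.67159465] [ 0.06876098  0.21862315 -0.04077965]
```

```bash
python3 -m handwheel '[{"slide":[0,0,0],"rotation":[0,0.04,0]},{"slide":[0,0,0],"rotation":[0,0.08,0]},{"slide":[0,0,0],"rotation":[0,0.12,0]},{"slide":[0,0,0],"rotation":[0,0.16,0]},{"slide":[0,0,0],"rotation":[0,0.2,0]},{"slide":[0,0,0],"rotation":[0,0.2,0]}]' -
python3 -c "
from rig import bot; s=bot.state();print(s['position'],s['force'],s['ft_torque'])"
python3 -m handwheel '[{"slide":[0,0,0],"rotation":[0,0.04,0]},{"slide":[0,0,0],"rotation":[0,0.08,0]},{"slide":[0,0,0],"rotation":[0,0.12,0]},{"slide":[0,0,0],"rotation":[0,0.12,0]}]' -
python3 -c "
from rig import bot; s=bot.state();print(s['position'],s['force'],s['ft_torque'])"
```

```text
t: 15.95
position: [0.5288, -0.0096, 0.1294]
eef_rot: [0.705, -0.051, 0.052, -0.705]
force: [-1.4, -1.0, 7.6]
grip_width: 0.0141
[ 0.52883766 -0.00963188  0.12940846] [-1.40586687 -0.96099324  7.62688028] [ 0.07369133  0.18581635 -0.06751323]
t: 16.35
position: [0.5288, -0.0096, 0.1294]
eef_rot: [0.701, -0.094, 0.094, -0.701]
force: [-0.2, -0.5, 7.4]
grip_width: 0.0139
[ 0.52879716 -0.00964292  0.12938388] [-0.20651706 -0.49280271  7.38938181] [ 0.02669615  0.22287671 -0.04426019]
```

```bash
python3 -m handwheel '[{"slide":[0,0,0],"rotation":[0,0.03,0]},{"slide":[0,0,0],"rotation":[0,0.05,0]},{"slide":[0,0,0],"rotation":[0,0.05,0]}]' - | grep force
python3 -m handwheel '[{"slide":[0,0,0],"rotation":[0,0.03,0]},{"slide":[0,0,0],"rotation":[0,0.05,0]},{"slide":[0,0,0],"rotation":[0,0.05,0]}]' - | grep force
```

```text
force: [-1.0, -0.1, 7.4]
force: [-0.6, -0.5, 7.5]
```

```bash
python3 -m handwheel '[{"slide":[0,0,0],"rotation":[0,0.03,0]},{"slide":[0,0,0],"rotation":[0,0.05,0]},{"slide":[0,0,0],"rotation":[0,0.05,0]}]' - | grep force
python3 -c "
from rig import bot; s=bot.state();print(s['position'],s['force'],s['ft_torque'])"
```

```text
force: [-0.6, 0.5, 7.1]
[ 0.52878809 -0.00965246  0.12937047] [-0.60551998  0.52670846  7.1282047 ] [0.00128429 0.10208521 0.01281414]
```

Turned 0.67 rad so far. I'll go on in 0.04 steps.

```bash
python3 -m handwheel '[{"slide":[0,0,0],"rotation":[0,0.02,0]},{"slide":[0,0,0],"rotation":[0,0.04,0]},{"slide":[0,0,0],"rotation":[0,0.04,0]}]' - | grep force
```

```text
force: [-0.0, 0.0, 6.7]
```

```bash
python3 -m handwheel '[{"slide":[0,0,0],"rotation":[0,0.02,0]},{"slide":[0,0,0],"rotation":[0,0.04,0]},{"slide":[0,0,0],"rotation":[0,0.04,0]}]' - | grep force
```

```text
force: [-1.0, 0.4, 6.7]
```

```bash
python3 -m handwheel '[{"slide":[0,0,0],"rotation":[0,0.02,0]},{"slide":[0,0,0],"rotation":[0,0.04,0]},{"slide":[0,0,0],"rotation":[0,0.04,0]}]' - | grep force
python3 -c "
from rig import bot; s=bot.state();print(s['position'],s['force'],s['ft_torque'])"
```

```text
force: [-0.8, -0.0, 8.0]
[ 0.52880759 -0.00962268  0.12937374] [-0.75700333 -0.01190607  8.04687536] [0.05827367 0.1332252  0.05708295]
```

0.79 rad so far, and the spring is still pushing.

```bash
python3 -m handwheel '[{"slide":[0,0,0],"rotation":[0,0.02,0]},{"slide":[0,0,0],"rotation":[0,0.04,0]},{"slide":[0,0,0],"rotation":[0,0.04,0]}]' - | grep force
```

```text
force: [-1.1, 0.2, 6.8]
```

```bash
python3 -m handwheel '[{"slide":[0,0,0],"rotation":[0,0.02,0]},{"slide":[0,0,0],"rotation":[0,0.04,0]},{"slide":[0,0,0],"rotation":[0,0.04,0]}]' - | grep force
python3 -c "
from rig import bot; s=bot.state();print(s['position'],s['force'],s['ft_torque'])"
```

```text
force: [-0.7, 3.5, 7.2]
[ 0.52904222 -0.00936854  0.12942195] [-0.74734724  3.45211406  7.22550785] [ 0.52747735 -0.21394798  0.05646052]
```

```bash
python3 -m handwheel '[{"slide":[0,0,0],"rotation":[0,0.01,0]},{"slide":[0,0,0],"rotation":[0,0.02,0]},{"slide":[0,0,0],"rotation":[0,0.02,0]}]' - 
python3 -c "
from rig import bot; s=bot.state();print(s['position'],s['force'],s['ft_torque'])"
```

```text
t: 19.05
position: [0.5283, -0.0096, 0.1289]
eef_rot: [0.672, -0.221, 0.221, -0.672]
force: [-0.2, -0.5, -1.6]
grip_width: 0.0139
[ 0.52826462 -0.00959655  0.12891214] [-0.15959052 -0.48447957 -1.64125375] [ 0.02434334  0.02231275 -0.04237585]
```

```bash
python3 -m handwheel '[{"slide":[0,0,0],"rotation":[0,0.02,0]},{"slide":[0,0,0],"rotation":[0,0.04,0]},{"slide":[0,0,0],"rotation":[0,0.04,0]},{"slide":[0,0,0],"rotation":[0,0.04,0]}]' - 
python3 -c "
from rig import bot; s=bot.state();print(s['position'],s['force'],s['ft_torque'])
from h import *
c=snap(bot,'side','side4')"
```

```text
t: 19.45
position: [0.5283, -0.0096, 0.129]
eef_rot: [0.667, -0.234, 0.234, -0.667]
force: [0.4, -0.2, -1.7]
grip_width: 0.0139
[ 0.52834263 -0.00962541  0.12904652] [ 0.36980777 -0.15822223 -1.65136555] [-0.08702663  0.0502941  -0.01611158]
```

```bash
python3 -m handwheel '[{"slide":[0,0,0],"rotation":[0,0,0]},{"slide":[0,0,0],"rotation":[0,0,0]},{"slide":[0,0,0],"rotation":[0,0,0]},{"slide":[0,0,0],"rotation":[0,0,0]},{"slide":[0,0,0],"rotation":[0,0,0]},{"slide":[0,0,0],"rotation":[0,0,0]}]' 4
python3 -m handwheel '[{"slide":[0,-0.5,0],"rotation":[0,0,0]},{"slide":[0,-2,0],"rotation":[0,0,0]},{"slide":[0,-5,0],"rotation":[0,0,0]},{"slide":[0,-9,0],"rotation":[0,0,0]},{"slide":[0,-12,0],"rotation":[0,0,0]},{"slide":[0,-13,0],"rotation":[0,0,0]},{"slide":[0,-13,0],"rotation":[0,0,0]}]' 4
```

```text
t: 20.1
position: [0.5284, -0.0096, 0.1291]
eef_rot: [-0.667, 0.234, -0.234, 0.667]
force: [-0.1, -0.7, 0.1]
grip_width: 0.04
t: 20.8
position: [0.5291, -0.0097, 0.2606]
eef_rot: [-0.667, 0.233, -0.235, 0.667]
force: [0.2, 0.5, -0.5]
grip_width: 0.0399
```

```bash
python3 -m handwheel '[{"slide":[1,0,-4],"rotation":[0,0,0]},{"slide":[2,0,-8],"rotation":[0,0,0]},{"slide":[4,0,-12],"rotation":[0,0,0]},{"slide":[5,0,-16],"rotation":[0,0,0]},{"slide":[6,0,-20],"rotation":[0,0,0]},{"slide":[6,0,-20],"rotation":[0,0,0]},{"slide":[6,0,-20],"rotation":[0,0,0]}]' -
python3 - <<'E'
from rig import bot; from h import *
c=snap(bot,'side','side5'); t=snap(bot,'top','top5')
A=cv2.resize(c['pixels'][160:260,270:360,::-1],None,fx=5,fy=5,interpolation=cv2.INTER_CUBIC)
B=cv2.resize(t['pixels'][165:245,270:328,::-1],(350,500),interpolation=cv2.INTER_CUBIC)
cv2.imwrite('pics/c6.png',np.hstack([A,B[:, :350]]))
# orange grip centroid check
h=cv2.cvtColor(c['pixels'],cv2.COLOR_RGB2HSV); m=cv2.inRange(h,(5,150,110),(18,255,255)); z=np.zeros_like(m); z[160:215,290:330]=m[160:215,290:330]
n,l,s,ce=cv2.connectedComponentsWithStats(z); print(s[1:],ce[1:])
for zz in(.139,.1415): print(zz,proj(c,[.528,-.0095+.0025,zz]))
E
```

```text
t: 21.5
position: [0.4495, -0.2035, 0.2579]
eef_rot: [-0.667, 0.236, -0.234, 0.667]
force: [0.6, 0.5, -0.3]
grip_width: 0.0398
[[301 190  12  14 131]
 [303 213   2   2   3]
 [312 213   2   2   2]] [[306.19083969 196.41221374]
 [303.33333333 213.33333333]
 [312.5        213.5       ]]
0.139 [306.73490237 196.27895475]
0.1415 [306.76029934 195.4951678 ]
```

View pics/c6.png

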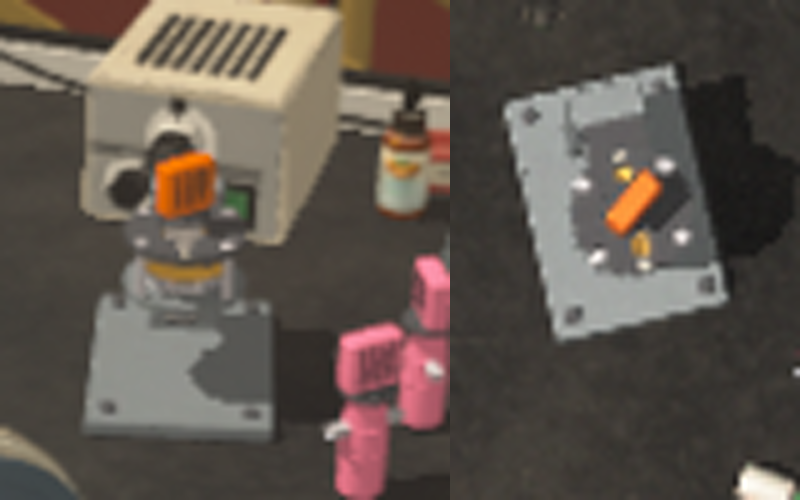

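Both views show the module upright in the cap and turned away from the slots, with brass visible through the empty slots. The grip's row of 196.4 matches the seated height (196.3 predicted; 195.5 if it hadn't dropped). The robot is clear of everything.

```bash
python3 -c "
from rig import bot; print(bot.state()['t']); print(bot.sign_off())"
```

```text
21.6
the job is handed in; nothing more can be done
None
```

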